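Put the chisels and sanding blocks away and shut the tool chest

TASK

Clear the bench for the night: put every chisel and every cork sanding block lying on it into the open drawer of the red tool chest where one of its own kind already lies. Then push both drawers fully home until they click shut and stay shut, even one that got nothing new, without knocking over or shifting the tin, the glue bottle and the mug.

Things in the scene. Friction and masses are not known exactly. Their poses are not given: they have to be found in the camera images.
- chest: Low red steel bench-top tool chest, fixed to the bench: 240 mm deep (x), 466 mm wide (y), 85 mm high, with two shallow dark steel drawers side by side. Origin: centre of its underside; its +x points from its front into its back, its +y to the left drawer. Its front plane is at own x = -120 mm; the drawers slide out along own -x.
- left_drawer (a joint): How far the left drawer stands out, in m: 0 = fully home, 0.18 = fully out; starts at 0.145 to 0.165. About 1.5 N of friction; a spring catch resists the push from 14 mm down to 5 mm (up to about 8 N in all), then snaps over and draws the drawer to 0.
- left_drawer_floor (a point): Point on the inner floor of the left drawer (on the chest's +y side), midway across, 74 mm behind the inside of its front, 18 mm above the bench; moves with the drawer, axes as the chest's. Inside: x -74 to +129 mm, y +-100 mm; 6 mm walls 44 mm high. Front panel 12 mm thick, its top 57 mm above the floor. Only the part ahead of the chest is open from above; the chest's opening clears 57 mm.
- left_drawer_pull (a point): Middle of the outer face of the left drawer's pull: an aluminium lip 170 mm wide (y) and 12 mm high that sticks out 12 mm from the front panel, its centre 67 mm above the bench. Pushing on it along the chest's own +x closes the drawer.
- right_drawer (a joint): How far the right drawer stands out, in m: 0 = fully home, 0.18 = fully out; starts at 0.145 to 0.165. About 1.5 N of friction; a spring catch resists the push from 14 mm down to 5 mm (up to about 8 N in all), then snaps over and draws the drawer to 0.
- right_drawer_floor (a point): Point on the inner floor of the right drawer (on the chest's -y side), midway across, 74 mm behind the inside of its front, 18 mm above the bench; moves with the drawer, axes as the chest's. Inside: x -74 to +129 mm, y +-100 mm; 6 mm walls 44 mm high. Front panel 12 mm thick, its top 57 mm above the floor. Only the part ahead of the chest is open from above; the chest's opening clears 57 mm.
- right_drawer_pull (a point): Middle of the outer face of the right drawer's pull: an aluminium lip 170 mm wide (y) and 12 mm high that sticks out 12 mm from the front panel, its centre 67 mm above the bench. Pushing on it along the chest's own +x closes the drawer.
- chisel_1: Loose on the bench (may be absent): butt chisel lying flat, 115 mm long along own x: square wooden handle (x -57 to +15 mm) 24 mm wide and high; flat steel blade (x +15 to +57 mm) 18 mm wide, 5 mm thick at the bottom; about 110 g. Origin: centre of the underside of the whole tool.
- chisel_2: Loose on the bench (may be absent): butt chisel lying flat, 115 mm long along own x: square wooden handle (x -57 to +15 mm) 24 mm wide and high; flat steel blade (x +15 to +57 mm) 18 mm wide, 5 mm thick at the bottom; about 110 g. Origin: centre of the underside of the whole tool.
- chisel_3: Loose on the bench (may be absent): butt chisel lying flat, 115 mm long along own x: square wooden handle (x -57 to +15 mm) 24 mm wide and high; flat steel blade (x +15 to +57 mm) 18 mm wide, 5 mm thick at the bottom; about 110 g. Origin: centre of the underside of the whole tool.
- block_1: Loose on the bench (may be absent): cork sanding block, plain brick 115 mm long (own x), 40 mm wide (y), 34 mm high (z), about 90 g. Origin: centre of its underside.
- block_2: Loose on the bench (may be absent): cork sanding block, plain brick 115 mm long (own x), 40 mm wide (y), 34 mm high (z), about 90 g. Origin: centre of its underside.
- drawer_chisel: The chisel that already lies in one of the two drawers, by its +y (left) wall and along the chest's x; its drawer is the chisels' drawer. Same size, shape and origin as chisel_1.
- drawer_block: The sanding block that already lies in the other drawer, by its +y (left) wall and along the chest's x; its drawer is the blocks' drawer. Same size, shape and origin as block_1.
- paint_tin: Bystander: metal tin, 84 mm across, 100 mm high, standing on the bench; origin: centre of its underside.
- glue_bottle: Bystander: white glue bottle, 56 mm across, 160 mm high, standing; origin: centre of its underside.
- mug: Bystander: white mug, 80 mm across, 90 mm high, handle at its own +y; origin: centre of its underside.

How it is judged:
At the end, for the whole second after the job is handed in: Every chisel present is in the drawer with the first chisel, every sanding block present is in the other drawer with the first block (origin within the inside of the drawer, less than 50 mm above its floor), and both drawers are within 4 mm of fully home ((((x of chisel_1 in the frame of left_drawer_floor between -0.076 and 0.131 m and y of chisel_1 in the frame of left_drawer_floor between -0.102 and 0.102 m and z of chisel_1 in the frame of left_drawer_floor between -0.008 and 0.05 m) and (x of chisel_2 in the frame of left_drawer_floor between -0.076 and 0.131 m and y of chisel_2 in the frame of left_drawer_floor between -0.102 and 0.102 m and z of chisel_2 in the frame of left_drawer_floor between -0.008 and 0.05 m) and (x of chisel_3 in the frame of left_drawer_floor between -0.076 and 0.131 m and y of chisel_3 in the frame of left_drawer_floor between -0.102 and 0.102 m and z of chisel_3 in the frame of left_drawer_floor between -0.008 and 0.05 m) and (x of drawer_chisel in the frame of left_drawer_floor between -0.076 and 0.131 m and y of drawer_chisel in the frame of left_drawer_floor between -0.102 and 0.102 m and z of drawer_chisel in the frame of left_drawer_floor between -0.008 and 0.05 m) and (x of block_1 in the frame of right_drawer_floor between -0.076 and 0.131 m and y of block_1 in the frame of right_drawer_floor between -0.102 and 0.102 m and z of block_1 in the frame of right_drawer_floor between -0.008 and 0.05 m) and (x of block_2 in the frame of right_drawer_floor between -0.076 and 0.131 m and y of block_2 in the frame of right_drawer_floor between -0.102 and 0.102 m and z of block_2 in the frame of right_drawer_floor between -0.008 and 0.05 m) and (x of drawer_block in the frame of right_drawer_floor between -0.076 and 0.131 m and y of drawer_block in the frame of right_drawer_floor between -0.102 and 0.102 m and z of drawer_block in the frame of right_drawer_floor between -0.008 and 0.05 m)) or ((x of chisel_1 in the frame of right_drawer_floor between -0.076 and 0.131 m and y of chisel_1 in the frame of right_drawer_floor between -0.102 and 0.102 m and z of chisel_1 in the frame of right_drawer_floor between -0.008 and 0.05 m) and (x of chisel_2 in the frame of right_drawer_floor between -0.076 and 0.131 m and y of chisel_2 in the frame of right_drawer_floor between -0.102 and 0.102 m and z of chisel_2 in the frame of right_drawer_floor between -0.008 and 0.05 m) and (x of chisel_3 in the frame of right_drawer_floor between -0.076 and 0.131 m and y of chisel_3 in the frame of right_drawer_floor between -0.102 and 0.102 m and z of chisel_3 in the frame of right_drawer_floor between -0.008 and 0.05 m) and (x of drawer_chisel in the frame of right_drawer_floor between -0.076 and 0.131 m and y of drawer_chisel in the frame of right_drawer_floor between -0.102 and 0.102 m and z of drawer_chisel in the frame of right_drawer_floor between -0.008 and 0.05 m) and (x of block_1 in the frame of left_drawer_floor between -0.076 and 0.131 m and y of block_1 in the frame of left_drawer_floor between -0.102 and 0.102 m and z of block_1 in the frame of left_drawer_floor between -0.008 and 0.05 m) and (x of block_2 in the frame of left_drawer_floor between -0.076 and 0.131 m and y of block_2 in the frame of left_drawer_floor between -0.102 and 0.102 m and z of block_2 in the frame of left_drawer_floor between -0.008 and 0.05 m) and (x of drawer_block in the frame of left_drawer_floor between -0.076 and 0.131 m and y of drawer_block in the frame of left_drawer_floor between -0.102 and 0.102 m and z of drawer_block in the frame of left_drawer_floor between -0.008 and 0.05 m))) and value of joint each of left_drawer, right_drawer below 0.004 m); the robot touches nothing.
It fails at once if the tin is shifted by more than 40 mm or tipped over (distance of paint_tin from where it was at the start of the episode above 0.04 m or angle between paint_tin's own z axis and vertical above 0.5 rad).
It fails at once if the glue bottle is shifted by more than 40 mm or tipped over (distance of glue_bottle from where it was at the start of the episode above 0.04 m or angle between glue_bottle's own z axis and vertical above 0.5 rad).
It fails at once if the mug is shifted by more than 40 mm or tipped over (distance of mug from where it was at the start of the episode above 0.04 m or angle between mug's own z axis and vertical above 0.5 rad).
Of chisel_1, chisel_2, chisel_3, block_1, block_2 only 4 to 5 are there at a start; the rules pass over those that are not, and their reading is None.
At some moment in a run one of chisel_1, chisel_2, chisel_3, block_1, block_2 may be knocked a few centimetres aside while the robot is not near it.
Once in a run the grip may slacken for a moment while it holds something.
It also fails if it takes over 210 s, if anything falls off the work surface, if the arm or the gripper's body presses on something with over 40 N, if the wrist force passes 120 N, or if a joint passes its speed limit or range.

ROBOT

A 7-joint arm with a two-finger parallel gripper is mounted at the origin on the work surface. World frame = base frame: x ahead of the robot, y to its left, z up, the work surface at z = 0. Lengths are in m, angles in rad, forces in N, time in s.
With the tool pointing down it reaches from about 0.4 to 0.875 m from the base axis. Payload 19.3 kg.
Tool frame: the origin (TCP) lies between the finger pads; the fingertips stand 17 mm ahead of it and the grasp point (between the pads) lies 2 mm behind it; z points along the fingers, y is the line along which they close (so a half turn about z gives the same grasp; the last joint's range is limited). The gripper opens to 85 mm and grips with 20 to 120 N. Pads are 22 mm wide; open, the fingers measure 114 mm over their backs; the gripper's body (76 mm by 85 mm) begins 54 mm behind the grasp point. The pads swing forward as they close: fully open they stand 13 mm farther back than shut.
Start: joints at [-1.321, 0.521, -0.036, 1.599, 0.021, 1.021, -0.113], TCP at [0.197, 0.593, 0.248] pointing down, gripper open.
Joint ranges: [-2.91, 2.91], [-0.3, 2.13], [-1.5, 1.42], [0.17, 2.43], [-1.26, 4.41], [0.16, 1.93], [-2.52, 2.52]. Speed limits (rad/s): [1.89, 1.89, 2.39, 2.39, 3.01, 3.01, 3.01].

INTERFACE

Orientations are given as [roll, pitch, yaw] about the fixed x, y, z axes, in that order (R = Rz(yaw) Ry(pitch) Rx(roll)).
In Python, from workcell import bot gives the robot as it stands.
- The arm moves only by the shell command python3 -m inch 'ROWS' [FORCE]. ROWS is JSON, a list of rows, each a list of 7 numbers: the shift along the tool's x, y, z in units of 200 mm (1.0 is 200 mm), then the turn, a rotation vector about the tool's x, y, z in units of 90 degrees (1.0 is 90 degrees), then the opening, from 0 (shut) to 1 (fully open). In form: [[x, y, z, rx, ry, rz, grip], ...]. A call has 1 to 20 rows; each row is the pose to reach, as a shift and turn from the pose commanded when the call began, along the tool's axes at that moment; what a row does not reach only later rows make up. A row lasts 1/8 s, in which the tool goes at most 62.5 mm and 10.7 degrees, less where a joint would pass 70% of its speed; a pose out of reach is approached as far as the arm can. A call with a number of a shift or a turn outside -1 to 1 is refused whole. A call with a gripper value outside its range is refused whole. The fingers move at their own pace and stop on an object; FORCE is the grip in N (left out, the last holds). Time passes only in rows, so rows that repeat a pose let the fingers close. It gives the time, the measured TCP pose, the force, the opening and the grip force at its end, in the units of the state.
- bot.observe(): the state, without advancing time (a new reading comes with each control period).
- bot.grab_frame(name): name is "scene" or "top" or "wrist"; returns a dict with "img" (400x640x3 uint8, red, green, blue), "z_map" (400x640 float32, m along the optical axis (not along the pixel's ray), 0 where there is no reading), "vfov" (degrees; the focal length in pixels is half the picture's height over the tangent of half this angle, whatever the lens; pixels are square), "cx", "cy" (the principal point, pixels), "rvec" (rotation vector, rad) and "tvec" (3), from world to camera coordinates, as OpenCV has them. Camera axes: x right, y down, z forward; pixel columns grow to the right and rows downward; lengths in m; the calibration is good to about 2 mm. A picture is of the moment at which its call begins.
- bot.job_done(): hands the job in; it is judged then, once.
The state is a dict: "clock": time; "qpos": joint angles; "qd": joint speeds; "joint_efforts": joint torques, N m; "position": TCP position; "tool_rot": TCP orientation; "force": force on the tool from outside, world axes, zero at the start; "moment": the same for the moment, N m; "grip_width": finger opening in m; "finger_force": force on a finger pad.
Only numpy, scipy, OpenCV 4.12 (cv2) and the standard library are available. Lean on these libraries where they do the work, as an engineer would, in place of code of your own. Each camera call takes 0.05 s, during which the arm holds its last target. There are 200 camera calls.

## Working session

There is one attempt and no reset: what is moved stays moved. The work goes in short steps, Python scripts to look and compute and a shell command to move; the robot and the scene stay as the last step left them, time stands still between calls to the robot, and variables do not carry over. Pictures are saved under pics/ and viewed, at most 14 in all, crops included, and the job is handed in when it is done.

```bash
ls; mkdir -p pics
python3 - <<'E'
from workcell import bot
import cv2
print(bot.observe())
for n in("scene","top"):
    f=bot.grab_frame(n); cv2.imwrite(f"pics/{n}0.png",f["img"][:,:,::-1]); print(n,f["vfov"],f["cx"],f["cy"],f["rvec"],f["tvec"])
E
```

```text
pics
{'clock': 0.0, 'qpos': array([-1.32116127,  0.52200047, -0.03635538,  1.60001794,  0.02118621,
        1.02107147, -0.11277247]), 'qd': array([-1.58615397e-06, -1.65822667e-03,  8.22100937e-04, -7.35383819e-04,
        1.49341823e-03, -2.12251794e-03, -1.21556597e-03]), 'joint_efforts': array([ 5.74578426e-04, -9.27108836e+01,  1.97993517e+00, -3.69928551e+01,
        1.77953881e-02,  8.22471105e-03,  2.51480671e-06]), 'position': array([0.19642114, 0.59299793, 0.24773027]), 'tool_rot': array([-3.14048091e+00,  5.32357068e-05,  2.82179241e+00]), 'force': array([-0.12884482, -0.07354496,  0.52043121]), 'moment': array([-0.03595308, -0.00107037, -0.03626101]), 'finger_force': 0.0, 'grip_width': 0.08542792316188172}
scene 43.11154692640961 316.65192224144874 192.01644794000396 [ 1.51065674  2.33997948 -0.64751063] [ 0.11953936 -0.49660375  1.70702915]
top 50.440672271237005 323.40646481756363 195.95996309771223 [ 2.14778838 -2.13183908  0.20582445] [0.10553859 0.58433831 1.07862061]
```

View pics/top0.png

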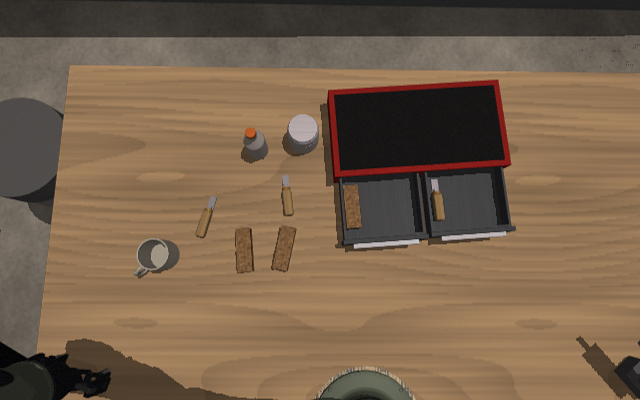

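View pics/scene0.png

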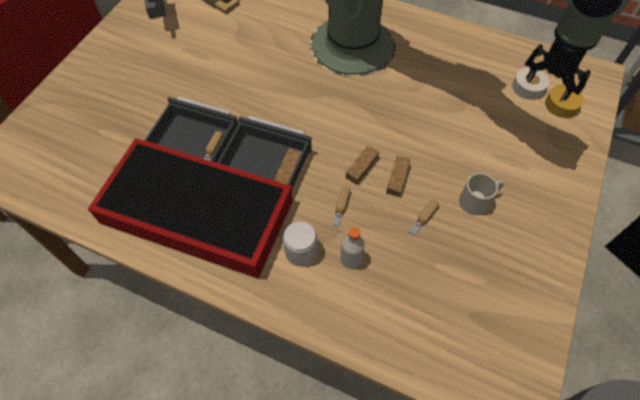

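The top view shows chisels at (206,216) and (288,196), and blocks at (244,250) and (284,249). The chest is on the right: its left drawer holds a block at (352,206) and its right drawer a chisel at (438,200). Mug at (153,255), bottle at (254,145), tin at (302,134). I still need to identify the objects near (600,365) in the top view and under the gripper in the scene view.

```bash
cat > h.py <<'E'
from workcell import bot
import cv2, numpy as np
from scipy.spatial.transform import Rotation as Rot
def frame(n):
    f=bot.grab_frame(n); f["R"]=cv2.Rodrigues(np.array(f["rvec"],float))[0]; f["f"]=200/np.tan(np.radians(f["vfov"]/2)); f["t"]=np.array(f["tvec"]).ravel(); return f
def cloud(f):
    v,u=np.mgrid[0:400,0:640]; z=f["z_map"]
    c=np.stack([(u-f["cx"])/f["f"]*z,(v-f["cy"])/f["f"]*z,z],-1)
    P=(c-f["t"])@f["R"]; P[z==0]=np.nan; return P
def ray(f,u,v,h):
    d=f["R"].T@np.array([(u-f["cx"])/f["f"],(v-f["cy"])/f["f"],1]); o=-f["R"].T@f["t"]
    return o+d*(h-o[2])/d[2]
def save(f,name,box=None,s=1):
    im=f["img"][:,:,::-1]
    if box: im=im[box[1]:box[3],box[0]:box[2]]
    cv2.imwrite(f"pics/{name}.png",cv2.resize(im,None,fx=s,fy=s,interpolation=cv2.INTER_CUBIC))
E
python3 - <<'E'
from h import *
np.set_printoptions(precision=3,suppress=True)
f=frame("top");P=cloud(f)
for n,(u,v) in dict(c1=(206,216),c2=(288,196),b1=(244,250),b2=(284,249),mug=(153,241),bot=(251,133),tin=(302,125),chestTL=(333,92),TR=(497,84),BR=(505,163),BL=(337,173),dl=(385,205),dr=(465,200),lipl=(385,244),lipr=(470,236),q=(600,365),sh=(560,385),front1=(420,238),fr2=(428,236)).items(): print(n,P[v,u],f["img"][v,u])
w=frame("wrist"); print(w["vfov"],w["cx"],w["cy"]); 
s=frame("scene");Q=cloud(s)
for n,(u,v) in dict(br=(225,3),a=(155,8),w=(530,85),y=(567,100)).items(): print(n,Q[v,u])
a=cv2.resize(w["img"],(400,250));b=cv2.resize(s["img"][0:60,140:260],(400,200));c=cv2.resize(f["img"][330:400,540:640],(400,280));d=cv2.resize(s["img"][30:130,480:620],(400,280))
cv2.imwrite("pics/m1.png",np.vstack([np.hstack([a,np.zeros((250,0,3),np.uint8),cv2.resize(s["img"][0:60,140:260],(400,250))]),np.hstack([c,d])])[:,:,::-1])
E
```

```text
c1 [0.53  0.423 0.026] [146 114  75]
c2 [0.587 0.206 0.022] [150 116  76]
b1 [0.44  0.317 0.035] [125  92  60]
b2 [0.444 0.212 0.035] [125  92  60]
mug [0.461 0.552 0.046] [64 60 54]
bot [0.717 0.289 0.165] [186  93  41]
tin [0.762 0.168 0.101] [182 169 169]
chestTL [0.861 0.086 0.086] [128  26  24]
TR [ 0.892 -0.361  0.083] [127  21  20]
BR [ 0.671 -0.368  0.082] [134  26  25]
BL [0.638 0.076 0.085] [133  28  24]
dl [ 0.566 -0.059  0.016] [71 69 71]
dr [ 0.582 -0.281  0.015] [73 71 72]
lipl [ 0.456 -0.048  0.074] [194 184 186]
lipr [ 0.478 -0.269  0.071] [191 177 177]
q [ 0.148 -0.62   0.001] [82 64 46]
sh [ 0.098 -0.51  -0.002] [148 117  85]
front1 [ 0.472 -0.139  0.07 ] [51 51 51]
fr2 [ 0.477 -0.159  0.074] [72 71 72]
63.82637977137395 323.3750147036853 198.1532216940085
br [ 0.022 -0.473  0.031]
a [ 0.152 -0.675  0.039]
w [-0.021  0.58   0.04 ]
y [-0.008  0.695  0.038]
```

View pics/m1.png

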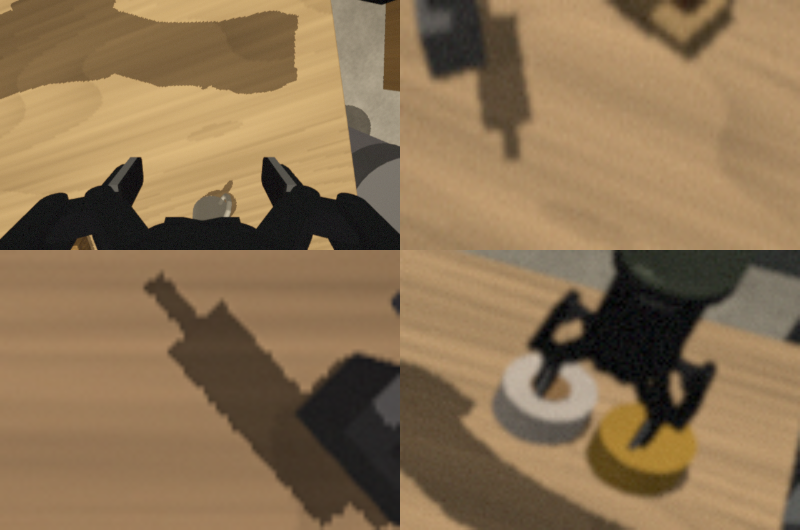

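The stray things are tape rolls, a box and similar clutter, none of them on the list. So there are four items: two chisels and two blocks. Next I measure their poses, the chest and the wrist camera mount.

```bash
cat >> h.py <<'E'
def items(f=None):
    """loose items: list of (kind, x, y, yaw of own +x, z of top) from the top view, off the chest"""
    f=f or frame("top"); P=cloud(f); hsv=cv2.cvtColor(f["img"],cv2.COLOR_RGB2HSV)
    m=((P[...,2]>.012)&(P[...,2]<.05)&(P[...,0]>.3)&(P[...,0]<.9)&(P[...,1]>-.6)&(P[...,1]<.75)&(hsv[...,1]>90)&(hsv[...,0]<25)).astype(np.uint8)
    n,lab,st,_=cv2.connectedComponentsWithStats(m); out=[]
    for i in range(1,n):
        if st[i,4]<60: continue
        v,u=np.nonzero(lab==i); zt=np.median(P[v,u,2])
        h=.034 if zt>.029 and zt<.042 else .024
        if P[v,u,0].mean()>.47 and P[v,u,1].mean()<.07: h+=.018  # in a drawer
        c=cv2.findContours((lab==i).astype(np.uint8),cv2.RETR_EXTERNAL,cv2.CHAIN_APPROX_NONE)[0][0][:,0,:]
        W=np.array([ray(f,a,b,zt)[:2] for a,b in c]).astype(np.float32)
        (cx,cy),(a,b),_=cv2.minAreaRect(W); bx=cv2.boxPoints(cv2.minAreaRect(W)); e=max((bx[1]-bx[0],bx[2]-bx[1]),key=np.linalg.norm)
        out.append((round(cx,3),round(cy,3),round(max(a,b)*1e3),round(min(a,b)*1e3),round(float(np.arctan2(e[1],e[0])%np.pi),3),round(float(zt),3),len(u)))
    return out
def plan(x,y,z,yaw):
    s=bot.observe(); R0=Rot.from_euler("xyz",s["tool_rot"]); R1=Rot.from_euler("xyz",[np.pi,0,yaw])
    d=R0.inv().apply(np.array([x,y,z])-s["position"])/.2; r=(R0.inv()*R1).as_rotvec()/(np.pi/2)
    print("row",np.round(d,3),np.round(r,3),"| at",s["position"].round(4),s["tool_rot"].round(3),"t",round(s["clock"],2),"w",round(s["grip_width"],4))
E
python3 - <<'E'
from h import *
np.set_printoptions(precision=4,suppress=True)
f=frame("top")
for i in items(f): print(i)
P=cloud(f); h=cv2.cvtColor(f["img"],cv2.COLOR_RGB2HSV)
red=((h[...,1]>150)&((h[...,0]<8)|(h[...,0]>172))&(P[...,2]>.07)&(P[...,2]<.1)&(P[...,0]>.5)).astype(np.uint8)
c=max(cv2.findContours(red,cv2.RETR_EXTERNAL,cv2.CHAIN_APPROX_NONE)[0],key=cv2.contourArea)[:,0,:]
W=np.array([ray(f,a,b,.085)[:2] for a,b in c]).astype(np.float32); r=cv2.minAreaRect(W); print("chest",r,cv2.boxPoints(r))
lip=((h[...,1]<40)&(h[...,2]>140)&(P[...,2]>.05)&(P[...,2]<.09)&(P[...,1]<.05)).astype(np.uint8)
for c in cv2.findContours(lip,cv2.RETR_EXTERNAL,cv2.CHAIN_APPROX_NONE)[0]:
    if len(c)<30: continue
    W=np.array([ray(f,a,b,.073)[:2] for a,b in c[:,0,:]]).astype(np.float32); r=cv2.minAreaRect(W); print("lip",r,"minx..",cv2.boxPoints(r).tolist())
w=frame("wrist"); s=bot.observe(); R0=Rot.from_euler("xyz",s["tool_rot"]); print("wristcam in tool",R0.inv().apply(-w["R"].T@w["t"]-s["position"]),"axis",R0.inv().apply(w["R"][2]))
plan(.53,.42,.15,2.9)
E
```

```text
(0.575, 0.207, 77, 24, 0.128, 0.023, 245)
(0.562, -0.198, 79, 28, 0.085, 0.04, 290)
(0.515, 0.429, 78, 26, 2.871, 0.023, 276)
(0.449, 0.213, 114, 41, 2.948, 0.034, 684)
(0.443, 0.318, 115, 43, 0.097, 0.034, 714)
chest ((0.7663231492042542, -0.14016631245613098), (0.24154269695281982, 0.4666108191013336), 4.702675819396973) [[ 0.6268  0.0825]
 [ 0.6651 -0.3826]
 [ 0.9058 -0.3628]
 [ 0.8676  0.1023]]
lip ((0.45829567313194275, -0.050846293568611145), (0.011282073333859444, 0.16585804522037506), 4.587021350860596) minx.. [[0.4460406005382538, 0.031365975737571716], [0.4593047797679901, -0.13396082818508148], [0.4705507457256317, -0.133058562874794], [0.4572865664958954, 0.03226824104785919]]
lip ((0.47975653409957886, -0.27753108739852905), (0.011250242590904236, 0.16592326760292053), 4.663415431976318) minx.. [[0.4674050807952881, -0.19530142843723297], [0.4808949828147888, -0.3606754243373871], [0.49210798740386963, -0.35976076126098633], [0.4786180853843689, -0.19438675045967102]]
wristcam in tool [ 0.0726  0.0006 -0.1254] axis [-0.2784 -0.0007  0.9605]
row [-1.855 -0.298  0.491] [-0.    0.   -0.05] | at [0.1965 0.5932 0.2482] [-3.141  0.     2.822] t 0.35 w 0.0856
```

```bash
python3 -m inch '[[-0.3,-0.05,0,0,0,0,1],[-0.6,-0.1,0,0,0,0,1],[-0.9,-0.15,0,0,0,0,1],[-0.9,-0.15,0,0,0,0,1],[-0.9,-0.15,0,0,0,0,1]]' 60
python3 - <<'E'
from h import *
print(items()); plan(.515,.429,.12,2.871)
E
```

```text
clock: 0.98
position: [0.3575, 0.5085, 0.2482]
tool_rot: [-3.142, -0.001, 2.822]
force: [-0.9, 0.0, -0.3]
grip_width: 0.0856
finger_force: 0.0
[(0.575, 0.207, 77, 24, 0.128, 0.023, 245), (0.562, -0.197, 79, 28, 0.085, 0.04, 289), (0.516, 0.429, 78, 26, 2.875, 0.024, 273), (0.449, 0.213, 114, 41, 2.948, 0.034, 681), (0.443, 0.318, 115, 43, 0.093, 0.034, 714)]
row [-0.877 -0.132  0.641] [ 0.    -0.    -0.031] | at [0.3568 0.5089 0.2482] [ 3.142e+00 -1.000e-03  2.823e+00] t 1.02 w 0.0853
```

```bash
python3 -m inch '[[-0.29,-0.044,0.1,0,0,-0.03,1],[-0.58,-0.088,0.3,0,0,-0.03,1],[-0.877,-0.132,0.5,0,0,-0.03,1],[-0.877,-0.132,0.64,0,0,-0.03,1],[-0.877,-0.132,0.64,0,0,-0.03,1],[-0.877,-0.132,0.64,0,0,-0.03,1]]'
python3 - <<'E'
from h import *
print(items()); plan(.515,.429,.021,2.873); save(frame("wrist"),"w1")
E
```

```text
clock: 1.78
position: [0.515, 0.43, 0.1217]
tool_rot: [3.14, -0.0, 2.871]
force: [0.0, -0.4, -0.0]
grip_width: 0.0854
finger_force: 0.0
[(0.575, 0.207, 77, 24, 0.125, 0.023, 244), (0.562, -0.198, 79, 28, 0.072, 0.04, 286), (0.449, 0.213, 114, 41, 2.95, 0.034, 683), (0.443, 0.318, 115, 43, 0.101, 0.034, 715)]
row [-0.    -0.006  0.505] [ 0.001  0.    -0.001] | at [0.5152 0.4301 0.1221] [3.139 0.    2.871] t 1.82 w 0.0857
```

View pics/w1.png

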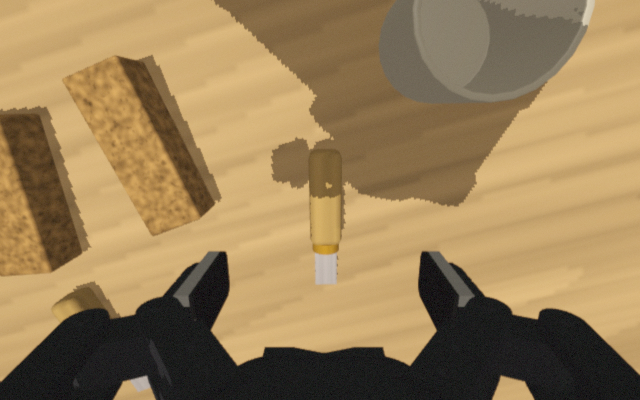

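The wrist view shows the chisel handle at column 325, midway between the fingers (228 and 420). Descend, grip and lift.

```bash
python3 -m inch '[[0,-0.006,0.2,0,0,0,1],[0,-0.006,0.4,0,0,0,1],[0,-0.006,0.505,0,0,0,1],[0,-0.006,0.505,0,0,0,1],[0,-0.006,0.505,0,0,0,0],[0,-0.006,0.505,0,0,0,0],[0,-0.006,0.505,0,0,0,0],[0,-0.006,0.505,0,0,0,0],[0,-0.006,0.505,0,0,0,0],[0,-0.006,0.505,0,0,0,0],[0,-0.006,0.3,0,0,0,0],[0,-0.006,0.1,0,0,0,0],[0,-0.006,-0.2,0,0,0,0],[0,-0.006,-0.2,0,0,0,0]]' 60
python3 - <<'E'
from h import *
plan(.515,.229,.16,3.224)
plan(.5595,-.3107,.16,3.224)
E
```

```text
clock: 3.62
position: [0.5176, 0.4282, 0.1652]
tool_rot: [3.135, 0.004, 2.868]
force: [-0.0, 0.2, -2.8]
grip_width: 0.0227
finger_force: 59.2
row [-0.256 -0.963  0.021] [ 0.004  0.003 -0.226] | at [0.5176 0.4282 0.1652] [3.135 0.004 2.868] t 3.62 w 0.0227
row [-1.198 -3.501  0.009] [ 0.004  0.003 -0.226] | at [0.5176 0.4282 0.1652] [3.135 0.004 2.868] t 3.62 w 0.0227
```

```bash
python3 -m inch '[[-0.06,-0.24,0,0,0,-0.1,0],[-0.12,-0.48,0,0,0,-0.2,0],[-0.18,-0.72,0,0,0,-0.226,0],[-0.25,-0.96,0,0,0,-0.226,0],[-0.25,-0.96,0,0,0,-0.226,0],[-0.25,-0.96,0,0,0,-0.226,0]]'
python3 -m inch '[[-0.02,-0.25,0,0,0,0,0],[-0.04,-0.5,0,0,0,0,0],[-0.06,-0.75,0,0,0,0,0],[-0.08,-1,0,0,0,0,0],[-0.08,-1,0,0,0,0,0],[-0.08,-1,0,0,0,0,0]]'
python3 - <<'E'
from h import *
plan(.5595,-.3107,.16,3.224)
E
```

```text
clock: 4.38
position: [0.5121, 0.2288, 0.16]
tool_rot: [3.141, -0.0, -3.059]
force: [0.5, 0.4, -1.3]
grip_width: 0.0225
finger_force: 59.3
clock: 5.12
position: [0.5447, 0.032, 0.16]
tool_rot: [3.141, -0.0, -3.058]
force: [0.6, 0.8, -1.9]
grip_width: 0.0228
finger_force: 64.5
row [ 6.900e-02 -1.714e+00 -1.000e-03] [ 0.    -0.     0.001] | at [0.5447 0.032  0.16  ] [ 3.141 -0.    -3.058] t 5.12 w 0.0228
```

```bash
python3 -m inch '[[0.01,-0.25,0,0,0,0,0],[0.02,-0.5,0,0,0,0,0],[0.03,-0.75,0,0,0,0,0],[0.04,-1,0,0,0,0,0],[0.04,-1,0,0,0,0,0],[0.04,-1,0,0,0,0,0]]'
python3 -m inch '[[0.01,-0.25,0,0,0,0,0],[0.02,-0.5,0,0,0,0,0],[0.03,-0.714,0,0,0,0,0],[0.03,-0.714,0,0,0,0,0],[0.03,-0.714,0,0,0,0,0],[0.03,-0.714,0,0,0,0,0]]'
python3 - <<'E'
from h import *
plan(.5595,-.3107,.042,3.224); save(frame("wrist"),"w2")
E
```

```text
clock: 5.88
position: [0.5535, -0.1675, 0.1601]
tool_rot: [3.141, -0.0, -3.057]
force: [0.3, 0.7, -0.7]
grip_width: 0.0227
finger_force: 64.7
clock: 6.62
position: [0.5596, -0.3102, 0.1604]
tool_rot: [3.141, 0.0, -3.057]
force: [0.1, -0.4, -1.2]
grip_width: 0.0226
finger_force: 64.7
row [ 0.001 -0.003  0.592] [0.    0.    0.002] | at [ 0.5596 -0.3102  0.1604] [ 3.141  0.    -3.057] t 6.62 w 0.0226
```

View pics/w2.png

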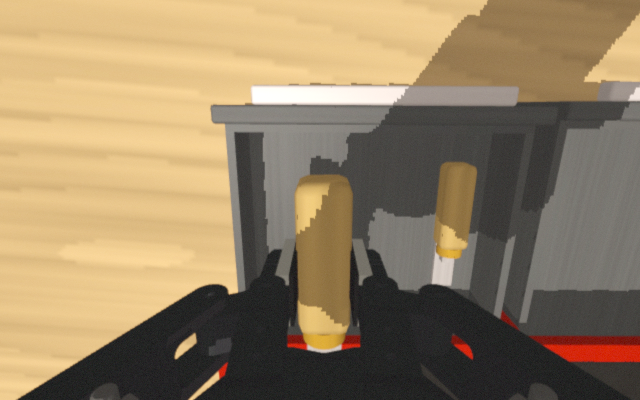

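The held chisel hangs over the free right half of the drawer; the first chisel is at (455,215). Lower and release.

```bash
python3 -m inch '[[0,-0.003,0.2,0,0,0,0],[0,-0.003,0.4,0,0,0,0],[0,-0.003,0.58,0,0,0,0],[0,-0.003,0.585,0,0,0,0],[0,-0.003,0.585,0,0,0,0],[0,-0.003,0.585,0,0,0,0.6],[0,-0.003,0.585,0,0,0,0.6],[0,-0.003,0.585,0,0,0,0.6],[0,-0.003,0.585,0,0,0,0.6],[0,-0.003,0.3,0,0,0,0.6],[0,-0.003,0,0,0,0,0.6],[0,-0.003,-0.1,0,0,0,1],[0,-0.003,-0.1,0,0,0,1]]'
python3 -m inch '[[0,0.25,0,0,0,0,1],[0,0.5,0,0,0,0,1],[0,0.75,0,0,0,0,1],[0,1,0,0,0,0,1],[0,1,0,0,0,0,1],[0,1,0,0,0,0,1]]'
python3 -m inch '[[0,0.25,0,0,0,0,1],[0,0.5,0,0,0,0,1],[0,0.75,0,0,0,0,1],[0,1,0,0,0,0,1],[0,1,0,0,0,0,1],[0,1,0,0,0,0,1]]'
python3 - <<'E'
from h import *
print(items()); plan(.575,.207,.12,3.27)
E
```

```text
clock: 8.3
position: [0.5595, -0.3133, 0.182]
tool_rot: [-3.14, 0.002, -3.059]
force: [-0.0, 0.4, 0.5]
grip_width: 0.0846
finger_force: 0.0
clock: 9.05
position: [0.5422, -0.114, 0.1795]
tool_rot: [-3.141, -0.001, -3.059]
force: [1.0, -0.2, -0.4]
grip_width: 0.0852
finger_force: 0.0
clock: 9.8
position: [0.5263, 0.0842, 0.1799]
tool_rot: [-3.141, -0.001, -3.061]
force: [0.4, -0.7, -0.4]
grip_width: 0.0851
finger_force: 0.0
[(0.575, 0.208, 77, 24, 0.134, 0.023, 244), (0.562, -0.198, 79, 28, 0.085, 0.04, 286), (0.557, -0.309, 79, 29, 0.106, 0.04, 302), (0.449, 0.213, 114, 41, 2.948, 0.034, 683), (0.443, 0.318, 115, 43, 0.097, 0.034, 718)]
row [-0.292  0.594  0.299] [-0.    -0.    -0.031] | at [0.5263 0.0839 0.18  ] [-3.141 -0.    -3.062] t 9.85 w 0.0853
```

```bash
python3 -m inch '[[-0.1,0.2,0,0,0,-0.03,1],[-0.2,0.4,0,0,0,-0.03,1],[-0.292,0.594,0.1,0,0,-0.03,1],[-0.292,0.594,0.3,0,0,-0.03,1],[-0.292,0.594,0.5,0,0,-0.03,1],[-0.292,0.594,0.7,0,0,-0.03,1],[-0.292,0.594,0.794,0,0,-0.03,1],[-0.292,0.594,0.794,0,0,-0.03,1],[-0.292,0.594,0.794,0,0,-0.03,0],[-0.292,0.594,0.794,0,0,-0.03,0],[-0.292,0.594,0.794,0,0,-0.03,0],[-0.292,0.594,0.794,0,0,-0.03,0],[-0.292,0.594,0.794,0,0,-0.03,0],[-0.292,0.594,0.794,0,0,-0.03,0],[-0.292,0.594,0.5,0,0,-0.03,0],[-0.292,0.594,0.2,0,0,-0.03,0],[-0.292,0.594,0.1,0,0,-0.03,0],[-0.292,0.594,0.1,0,0,-0.03,0]]' 60
python3 - <<'E'
from h import *
plan(.5538,-.2409,.16,3.224)
E
```

```text
clock: 12.1
position: [0.5752, 0.2092, 0.1621]
tool_rot: [3.141, 0.003, -3.012]
force: [0.1, 0.6, -2.1]
grip_width: 0.0227
finger_force: 59.2
row [ 0.396 -2.218  0.007] [0.001 0.002 0.03 ] | at [0.5752 0.2092 0.1621] [ 3.141e+00  3.000e-03 -3.012e+00] t 12.1 w 0.0227
```

```bash
python3 -m inch '[[0.04,-0.25,0,0,0,0.03,0],[0.09,-0.5,0,0,0,0.03,0],[0.13,-0.75,0,0,0,0.03,0],[0.18,-1,0,0,0,0.03,0],[0.18,-1,0,0,0,0.03,0],[0.18,-1,0,0,0,0.03,0]]'
python3 -m inch '[[0.04,-0.25,0,0,0,0,0],[0.07,-0.5,0,0,0,0,0],[0.1,-0.75,0,0,0,0,0],[0.13,-1,0,0,0,0,0],[0.13,-1,0,0,0,0,0],[0.13,-1,0,0,0,0,0]]'
python3 - <<'E'
from h import *
plan(.5538,-.2409,.043,3.224)
E
```

```text
clock: 12.85
position: [0.5642, 0.0064, 0.1594]
tool_rot: [3.141, -0.001, -3.059]
force: [0.3, 0.0, -1.1]
grip_width: 0.0229
finger_force: 59.3
clock: 13.6
position: [0.5554, -0.1939, 0.1597]
tool_rot: [3.141, -0.0, -3.058]
force: [-0.7, 0.0, -1.2]
grip_width: 0.0229
finger_force: 59.4
row [ 0.027 -0.234  0.584] [ 0.001 -0.     0.001] | at [ 0.5554 -0.1939  0.1597] [ 3.141 -0.    -3.058] t 13.6 w 0.0229
```

The two chisels are at y = -0.198 and -0.309, so I'll place this one midway, at y = -0.2535.

```bash
python3 -m inch '[[0.02,-0.2,0,0,0,0,0],[0.02,-0.297,0,0,0,0,0],[0.02,-0.297,0.1,0,0,0,0],[0.02,-0.297,0.3,0,0,0,0],[0.02,-0.297,0.5,0,0,0,0],[0.02,-0.297,0.584,0,0,0,0],[0.02,-0.297,0.584,0,0,0,0],[0.02,-0.297,0.584,0,0,0,0.45],[0.02,-0.297,0.584,0,0,0,0.45],[0.02,-0.297,0.584,0,0,0,0.45],[0.02,-0.297,0.584,0,0,0,0.45],[0.02,-0.297,0.3,0,0,0,0.45],[0.02,-0.297,0,0,0,0,0.45],[0.02,-0.297,-0.1,0,0,0,1],[0.02,-0.297,-0.1,0,0,0,1]]'
python3 -m inch '[[0.1,0.25,0,0,0,0,1],[0.2,0.5,0,0,0,0,1],[0.3,0.75,0,0,0,0,1],[0.4,1,0,0,0,0,1],[0.4,1,0,0,0,0,1],[0.4,1,0,0,0,0,1]]'
python3 -m inch '[[0,0.25,0,0,0,0,1],[0,0.5,0,0,0,0,1],[0,0.75,0,0,0,0,1],[0,1,0,0,0,0,1],[0,1,0,0,0,0,1],[0,1,0,0,0,0,1]]'
python3 - <<'E'
from h import *
print(items()); plan(.449,.213,.12,2.948)
E
```

```text
clock: 15.48
position: [0.5567, -0.2554, 0.1821]
tool_rot: [-3.14, 0.003, -3.059]
force: [-0.8, 0.3, -0.7]
grip_width: 0.0732
finger_force: 0.0
clock: 16.23
position: [0.4598, -0.0625, 0.1798]
tool_rot: [-3.142, -0.001, -3.059]
force: [0.9, 0.4, 0.2]
grip_width: 0.0855
finger_force: 0.0
clock: 16.98
position: [0.4437, 0.1361, 0.1798]
tool_rot: [-3.141, -0.001, -3.06]
force: [-0.3, -0.4, 0.0]
grip_width: 0.0857
finger_force: 0.0
[(0.562, -0.197, 79, 28, 0.085, 0.04, 286), (0.557, -0.251, 79, 28, 0.073, 0.04, 294), (0.557, -0.309, 79, 29, 0.106, 0.04, 299), (0.443, 0.318, 115, 43, 0.097, 0.034, 718), (0.408, 0.226, 30, 29, 1.382, 0.033, 81)]
row [-0.057  0.383  0.299] [-0.    -0.     0.174] | at [0.4438 0.1357 0.1799] [-3.141e+00 -1.000e-03 -3.061e+00] t 17.02 w 0.0854
```

```bash
python3 -m inch '[[-0.03,0.2,0,0,0,0.1,1],[-0.057,0.383,0,0,0,0.174,1],[-0.057,0.383,0.2,0,0,0.174,1],[-0.057,0.383,0.3,0,0,0.174,1],[-0.057,0.383,0.3,0,0,0.174,1],[-0.057,0.383,0.3,0,0,0.174,1]]' 60
python3 - <<'E'
from h import *
plan(.449,.213,.022,2.948); save(frame("wrist"),"w3")
E
```

```text
clock: 17.77
position: [0.4491, 0.2137, 0.121]
tool_rot: [3.141, 0.001, 2.949]
force: [-0.3, 0.2, 0.5]
grip_width: 0.0854
finger_force: 0.0
row [ 0.    -0.004  0.495] [0.    0.    0.001] | at [0.4491 0.2137 0.121 ] [3.141e+00 1.000e-03 2.949e+00] t 17.77 w 0.0854
```

View pics/w3.png

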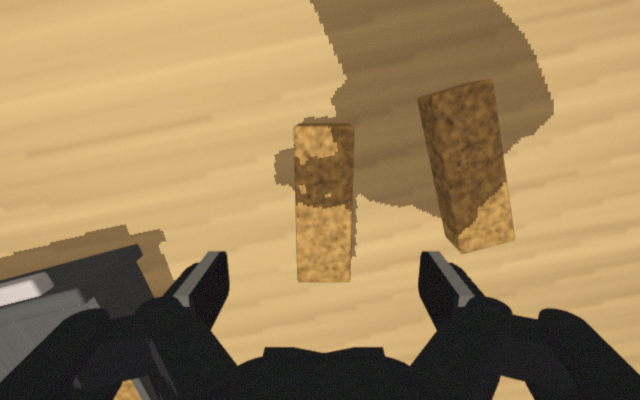

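Block between the fingers, columns 295–352 (finger midpoint 324). Grip and lift.

```bash
python3 -m inch '[[0,-0.004,0.2,0,0,0,1],[0,-0.004,0.4,0,0,0,1],[0,-0.004,0.495,0,0,0,1],[0,-0.004,0.495,0,0,0,1],[0,-0.004,0.495,0,0,0,0],[0,-0.004,0.495,0,0,0,0],[0,-0.004,0.495,0,0,0,0],[0,-0.004,0.495,0,0,0,0],[0,-0.004,0.495,0,0,0,0],[0,-0.004,0.3,0,0,0,0],[0,-0.004,0.1,0,0,0,0],[0,-0.004,-0.2,0,0,0,0],[0,-0.004,-0.2,0,0,0,0]]' 60
python3 - <<'E'
from h import *
plan(.5619,-.0948,.16,3.224)
f=frame("top");P=cloud(f)
for u,v in [(345,200),(352,206),(358,212),(352,190),(352,222),(368,206)]: print(P[v,u].round(3),f["img"][v,u])
E
```

```text
clock: 19.45
position: [0.4501, 0.2144, 0.1645]
tool_rot: [3.137, 0.006, 2.95]
force: [-0.1, 0.0, -2.3]
grip_width: 0.039
finger_force: 61.3
row [-0.843 -1.411  0.021] [ 0.002  0.004 -0.174] | at [0.4501 0.2144 0.1645] [3.137 0.006 2.95 ] t 19.45 w 0.039
[0.572 0.053 0.055] [145 105  68]
[0.557 0.034 0.05 ] [139 103  68]
[0.541 0.019 0.055] [144 106  69]
[0.6   0.034 0.051] [131  96  64]
[0.514 0.035 0.054] [125  91  60]
[ 0.562 -0.013  0.017] [81 80 81]
```

```bash
python3 -m inch '[[-0.15,-0.25,0.01,0,0,-0.1,0],[-0.3,-0.5,0.02,0,0,-0.174,0],[-0.45,-0.75,0.02,0,0,-0.174,0],[-0.58,-0.97,0.02,0,0,-0.174,0],[-0.58,-0.97,0.02,0,0,-0.174,0],[-0.58,-0.97,0.02,0,0,-0.174,0],[-0.58,-0.97,0.02,0,0,-0.174,0]]'
python3 - <<'E'
from h import *
plan(.5619,-.0948,.046,3.224)
E
```

```text
clock: 20.38
position: [0.525, 0.0022, 0.156]
tool_rot: [3.141, -0.001, -3.057]
force: [-0.3, 0.6, -0.6]
grip_width: 0.0392
finger_force: 61.3
row [-0.144 -0.499  0.55 ] [ 0.    -0.     0.001] | at [0.525  0.0022 0.156 ] [ 3.141e+00 -1.000e-03 -3.057e+00] t 20.38 w 0.0392
```

```bash
python3 -m inch '[[-0.07,-0.25,0,0,0,0,0],[-0.144,-0.499,0,0,0,0,0],[-0.144,-0.499,0,0,0,0,0],[-0.144,-0.499,0.2,0,0,0,0],[-0.144,-0.499,0.4,0,0,0,0],[-0.144,-0.499,0.56,0,0,0,0],[-0.144,-0.499,0.56,0,0,0,0],[-0.144,-0.499,0.56,0,0,0,0.58],[-0.144,-0.499,0.56,0,0,0,0.58],[-0.144,-0.499,0.56,0,0,0,0.58],[-0.144,-0.499,0.56,0,0,0,0.58],[-0.144,-0.499,0.3,0,0,0,0.58],[-0.144,-0.499,0,0,0,0,0.58],[-0.144,-0.499,-0.1,0,0,0,1],[-0.144,-0.499,-0.1,0,0,0,1]]'
python3 -m inch '[[0.1,0.25,0,0,0,0,1],[0.2,0.5,0,0,0,0,1],[0.3,0.75,0,0,0,0,1],[0.4,1,0,0,0,0,1],[0.4,1,0,0,0,0,1],[0.4,1,0,0,0,0,1]]'
python3 - <<'E'
from h import *
print(items()); plan(.443,.318,.12,3.239); save(frame("top"),"t2",(200,60,540,300),2)
E
```

```text
clock: 22.25
position: [0.563, -0.0962, 0.178]
tool_rot: [-3.141, 0.003, -3.06]
force: [0.0, -0.3, 0.3]
grip_width: 0.083
finger_force: 0.0
clock: 23.0
position: [0.4659, 0.0964, 0.1756]
tool_rot: [-3.141, -0.001, -3.059]
force: [0.0, 0.1, -0.5]
grip_width: 0.0855
finger_force: 0.0
[(0.556, -0.078, 119, 38, 0.335, 0.04, 140), (0.562, -0.197, 79, 28, 0.081, 0.04, 289), (0.561, -0.298, 90, 53, 0.114, 0.04, 559), (0.443, 0.318, 115, 43, 0.093, 0.034, 721)]
row [0.025 1.116 0.278] [-0.    -0.001 -0.01 ] | at [0.4662 0.0959 0.1757] [-3.141e+00 -1.000e-03 -3.060e+00] t 23.05 w 0.0854
```

View pics/t2.png

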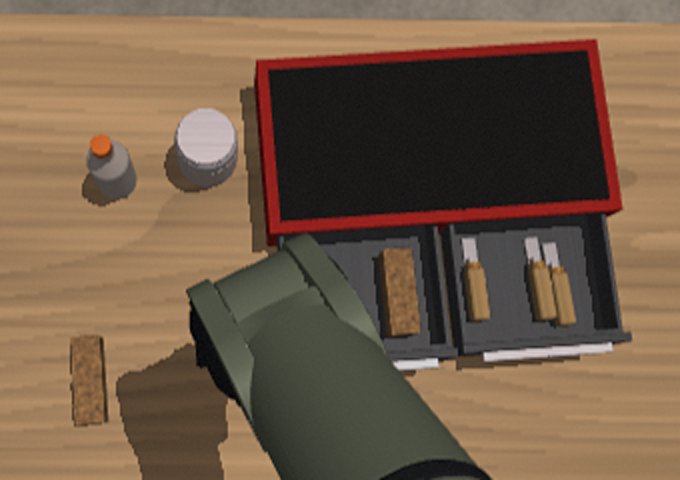

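In the crop the block is in the left drawer at (400,290). The knock moved one chisel beside another, at (545,285), but it is still inside the right drawer. Now the last block.

```bash
python3 -m inch '[[0,0.25,0,0,0,0,1],[0,0.5,0,0,0,0,1],[0,0.75,0,0,0,0,1],[0.02,1,0,0,0,-0.01,1],[0.02,1,0,0,0,-0.01,1],[0.02,1,0,0,0,-0.01,1],[0.02,1,0,0,0,-0.01,1]]' 60
python3 - <<'E'
from h import *
plan(.443,.318,.022,3.239); save(frame("wrist"),"w4")
E
```

```text
clock: 23.98
position: [0.4463, 0.2942, 0.1762]
tool_rot: [-3.141, -0.0, -3.046]
force: [0.9, 0.4, -0.2]
grip_width: 0.0852
finger_force: 0.0
row [0.005 0.121 0.771] [-0.    -0.    -0.001] | at [0.4463 0.2942 0.1762] [-3.141 -0.    -3.046] t 23.98 w 0.0852
```

View pics/w4.png

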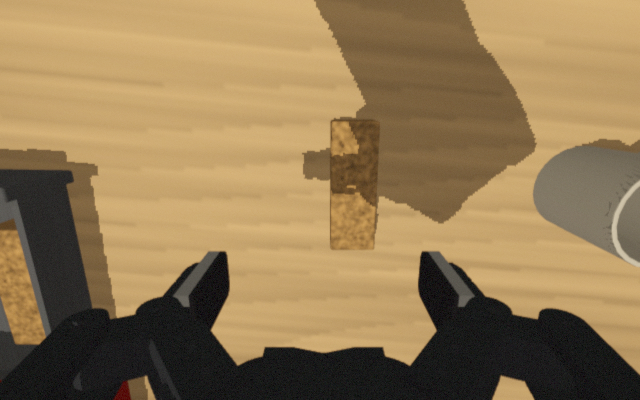

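The block is at columns 331–378, so the planned 24 mm shift in +y agrees.

```bash
python3 -m inch '[[0.005,0.121,0.1,0,0,0,1],[0.005,0.121,0.3,0,0,0,1],[0.005,0.121,0.5,0,0,0,1],[0.005,0.121,0.7,0,0,0,1],[0.005,0.121,0.771,0,0,0,1],[0.005,0.121,0.771,0,0,0,1],[0.005,0.121,0.771,0,0,0,0],[0.005,0.121,0.771,0,0,0,0],[0.005,0.121,0.771,0,0,0,0],[0.005,0.121,0.771,0,0,0,0],[0.005,0.121,0.771,0,0,0,0],[0.005,0.121,0.5,0,0,0,0],[0.005,0.121,0.3,0,0,0,0],[0.005,0.121,0.08,0,0,0,0],[0.005,0.121,0.08,0,0,0,0]]' 60
python3 - <<'E'
from h import *
plan(.5565,-.0288,.16,3.224)
E
```

```text
clock: 25.9
position: [0.4436, 0.3205, 0.1636]
tool_rot: [3.139, 0.005, -3.044]
force: [0.1, 0.7, -2.0]
grip_width: 0.0393
finger_force: 61.3
row [-0.392 -1.793  0.015] [0.002 0.003 0.01 ] | at [0.4436 0.3205 0.1636] [ 3.139  0.005 -3.044] t 25.9 w 0.0393
```

```bash
python3 -m inch '[[-0.05,-0.25,0,0,0,0.01,0],[-0.1,-0.5,0,0,0,0.01,0],[-0.15,-0.75,0,0,0,0.01,0],[-0.2,-1,0,0,0,0.01,0],[-0.2,-1,0,0,0,0.01,0],[-0.2,-1,0,0,0,0.01,0],[-0.2,-1,0,0,0,0.01,0]]'
python3 - <<'E'
from h import *
plan(.5565,-.0288,.043,3.224); print(items())
E
```

```text
clock: 26.78
position: [0.5013, 0.1257, 0.1601]
tool_rot: [3.141, -0.0, -3.058]
force: [0.0, -0.0, -1.6]
grip_width: 0.0393
finger_force: 61.2
row [-0.21  -0.793  0.585] [ 0.    -0.     0.001] | at [0.5013 0.1257 0.1601] [ 3.141 -0.    -3.058] t 26.77 w 0.0393
[(0.56, -0.09, 116, 40, 0.089, 0.042, 163), (0.562, -0.197, 79, 28, 0.09, 0.04, 288), (0.561, -0.298, 90, 53, 0.114, 0.04, 559)]
```

```bash
python3 -m inch '[[-0.07,-0.25,0,0,0,0,0],[-0.14,-0.5,0,0,0,0,0],[-0.21,-0.787,0,0,0,0,0],[-0.21,-0.787,0,0,0,0,0],[-0.21,-0.787,0.1,0,0,0,0],[-0.21,-0.787,0.3,0,0,0,0],[-0.21,-0.787,0.5,0,0,0,0],[-0.21,-0.787,0.583,0,0,0,0],[-0.21,-0.787,0.583,0,0,0,0],[-0.21,-0.787,0.583,0,0,0,0.57],[-0.21,-0.787,0.583,0,0,0,0.57],[-0.21,-0.787,0.583,0,0,0,0.57],[-0.21,-0.787,0.583,0,0,0,0.57],[-0.21,-0.787,0.3,0,0,0,0.57],[-0.21,-0.787,0,0,0,0,0.57],[-0.21,-0.787,-0.1,0,0,0,0],[-0.21,-0.787,-0.1,0,0,0,0]]'
python3 - <<'E'
from h import *
print(items()); plan(.415,-.0543,.175,3.224);plan(.415,-.0543,.078,3.224)
E
```

```text
clock: 28.95
position: [0.5572, -0.029, 0.1819]
tool_rot: [-3.141, 0.003, -3.06]
force: [-0.8, -0.5, -1.2]
grip_width: 0.013
finger_force: 0.0
[(0.527, -0.014, 81, 34, 0.536, 0.039, 86)]
row [ 0.716 -0.068  0.027] [-0.     0.001 -0.   ] | at [ 0.5565 -0.029   0.1805] [-3.141e+00  1.000e-03 -3.059e+00] t 29.0 w 0.0054
row [ 0.716 -0.068  0.512] [-0.     0.001 -0.   ] | at [ 0.5565 -0.029   0.1805] [-3.141e+00  1.000e-03 -3.059e+00] t 29.0 w 0.0054
```

```bash
python3 -m inch '[[0.25,-0.02,0,0,0,0,0],[0.5,-0.04,0,0,0,0,0],[0.716,-0.068,0,0,0,0,0],[0.716,-0.068,0,0,0,0,0],[0.716,-0.068,0,0,0,0,0],[0.716,-0.068,0,0,0,0,0]]'
python3 - <<'E'
from h import *
print(items()); plan(.415,-.0543,.078,3.224); save(frame("top"),"t3",(200,60,540,300),2);save(frame("scene"),"s3",(60,60,400,290),2)
E
```

```text
clock: 29.75
position: [0.4155, -0.0539, 0.1799]
tool_rot: [3.141, -0.0, -3.059]
force: [-0.3, -1.3, -0.7]
grip_width: 0.0001
finger_force: 0.0
[(0.565, -0.077, 106, 12, 0.083, 0.037, 95), (0.549, -0.011, 119, 36, 0.366, 0.041, 114), (0.563, -0.197, 78, 28, 0.09, 0.04, 284), (0.561, -0.299, 90, 53, 0.113, 0.04, 559)]
row [ 0.002 -0.002  0.51 ] [ 0. -0.  0.] | at [ 0.4154 -0.0539  0.1799] [ 3.141 -0.    -3.059] t 29.8 w 0.0002
```

View pics/t3.png

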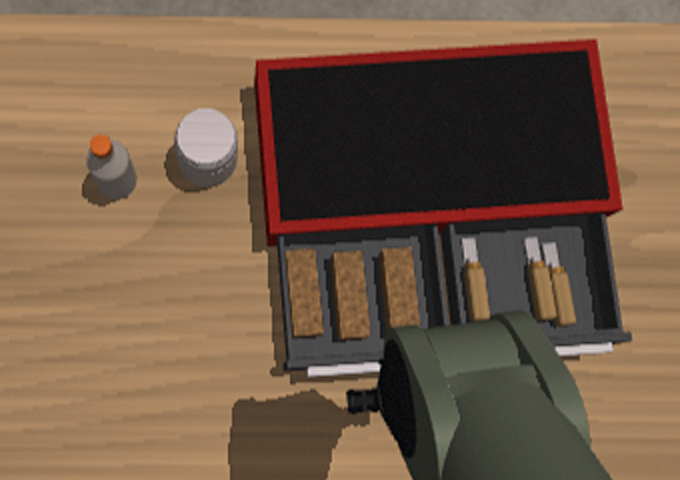

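View pics/s3.png

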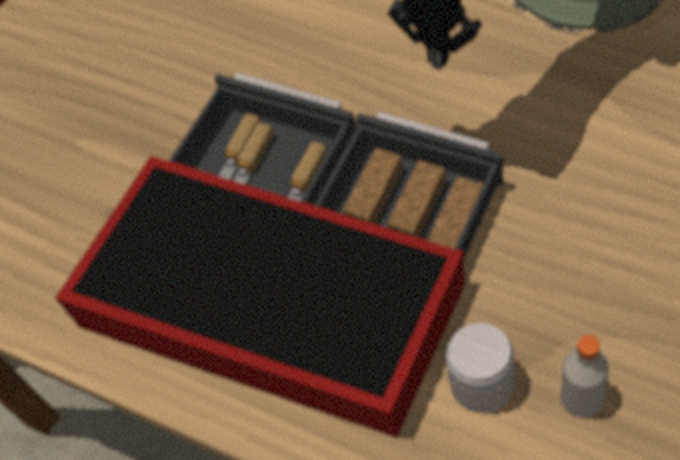

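All three blocks are in the left drawer and all three chisels in the right; the tin and bottle are unmoved. Now push the left drawer.

```bash
python3 -m inch '[[0,0,0.25,0,0,0,0],[0,0,0.51,0,0,0,0],[0,0,0.51,0,0,0,0],[0,0,0.51,0,0,0,0],[-0.05,0,0.51,0,0,0,0],[-0.1,0,0.51,0,0,0,0],[-0.15,0,0.51,0,0,0,0],[-0.2,0,0.51,0,0,0,0],[-0.25,0,0.51,0,0,0,0],[-0.3,0,0.51,0,0,0,0],[-0.35,0,0.51,0,0,0,0],[-0.4,0,0.51,0,0,0,0],[-0.45,0,0.51,0,0,0,0],[-0.5,0,0.51,0,0,0,0]]'
python3 -m inch '[[-0.05,0,0,0,0,0,0],[-0.1,0,0,0,0,0,0],[-0.15,0,0,0,0,0,0],[-0.2,0,0,0,0,0,0],[-0.25,0,0,0,0,0,0],[-0.3,0,0,0,0,0,0],[-0.35,0,0,0,0,0,0],[-0.38,0,0,0,0,0,0],[-0.4,0,0,0,0,0,0],[-0.42,0,0,0,0,0,0],[-0.42,0,0,0,0,0,0]]'
python3 - <<'E'
from h import *
f=frame("scene"); save(f,"s4",(60,60,400,290),2); plan(.415,-.0539,.078,3.224)
E
```

```text
clock: 31.65
position: [0.5152, -0.046, 0.0783]
tool_rot: [-3.142, -0.0, -3.059]
force: [-0.7, -1.0, 0.3]
grip_width: -0.0001
finger_force: 0.9
clock: 33.02
position: [0.5985, -0.0388, 0.0783]
tool_rot: [3.141, 0.0, -3.059]
force: [-0.2, 0.3, 0.1]
grip_width: 0.0001
finger_force: 0.0
row [0.921 0.001 0.001] [0. 0. 0.] | at [ 0.5986 -0.0388  0.0784] [ 3.141e+00  1.000e-03 -3.059e+00] t 33.08 w 0.0001
```

View pics/s4.png

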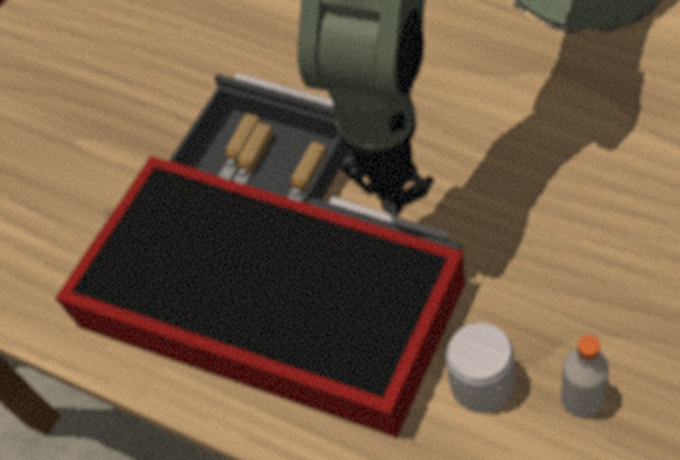

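The left drawer looks home or nearly so, with no contact force. Press a few mm further to check for a hard stop.

```bash
python3 -m inch '[[-0.015,0,0,0,0,0,0],[-0.015,0,0,0,0,0,0]]'; python3 -m inch '[[-0.015,0,0,0,0,0,0],[-0.015,0,0,0,0,0,0]]'; python3 -m inch '[[-0.01,0,0,0,0,0,0],[-0.01,0,0,0,0,0,0]]'
```

```text
clock: 33.33
position: [0.6017, -0.0387, 0.0784]
tool_rot: [3.142, 0.001, -3.059]
force: [-0.3, -0.7, 0.1]
grip_width: -0.0003
finger_force: 0.0
clock: 33.58
position: [0.6044, -0.0386, 0.0783]
tool_rot: [-3.142, 0.0, -3.059]
force: [-1.4, 1.1, 0.7]
grip_width: -0.0002
finger_force: 0.5
clock: 33.83
position: [0.6046, -0.0386, 0.0781]
tool_rot: [-3.141, -0.004, -3.059]
force: [-14.1, 0.6, 9.9]
grip_width: -0.0001
finger_force: 6.7
```

Hard stop at x = 0.6046 with 14 N, so the left drawer is home. Move to the right one.

```bash
python3 -m inch '[[0.1,0,0,0,0,0,0],[0.3,0,-0.1,0,0,0,0],[0.6,0,-0.4,0,0,0,0],[0.88,0,-0.5,0,0,0,0],[0.88,0,-0.5,0,0,0,0],[0.88,0,-0.5,0,0,0,0],[0.88,0,-0.5,0,0,0,0]]'
python3 - <<'E'
from h import *
plan(.434,-.281,.175,3.224)
E
```

```text
clock: 34.7
position: [0.4319, -0.0527, 0.1779]
tool_rot: [3.141, 0.0, -3.059]
force: [-0.6, -0.2, -0.8]
grip_width: -0.0002
finger_force: 0.0
row [ 0.084 -1.139  0.014] [0. 0. 0.] | at [ 0.4319 -0.0527  0.1779] [ 3.141  0.    -3.059] t 34.7 w -0.0002
```

```bash
python3 -m inch '[[0.08,-0.25,0,0,0,0,0],[0.08,-0.5,0,0,0,0,0],[0.08,-0.75,0,0,0,0,0],[0.08,-1,0,0,0,0,0],[0.08,-1,0,0,0,0,0],[0.08,-1,0,0,0,0,0]]'
python3 - <<'E'
from h import *
plan(.434,-.281,.078,3.224)
E
```

```text
clock: 35.45
position: [0.4317, -0.2531, 0.1774]
tool_rot: [3.141, -0.001, -3.059]
force: [-0.3, 1.0, 0.2]
grip_width: 0.0001
finger_force: 0.0
row [-0.    -0.14   0.497] [ 0.001 -0.001  0.   ] | at [ 0.4317 -0.2531  0.1774] [ 3.141e+00 -1.000e-03 -3.059e+00] t 35.45 w 0.0001
```

```bash
python3 -m inch '[[0,-0.14,0.1,0,0,0,0],[0,-0.14,0.3,0,0,0,0],[0,-0.14,0.497,0,0,0,0],[0,-0.14,0.497,0,0,0,0],[0,-0.14,0.497,0,0,0,0],[-0.05,-0.14,0.497,0,0,0,0],[-0.1,-0.14,0.497,0,0,0,0],[-0.15,-0.14,0.497,0,0,0,0],[-0.2,-0.14,0.497,0,0,0,0],[-0.25,-0.14,0.497,0,0,0,0],[-0.3,-0.14,0.497,0,0,0,0],[-0.35,-0.14,0.497,0,0,0,0],[-0.4,-0.14,0.497,0,0,0,0],[-0.45,-0.14,0.497,0,0,0,0],[-0.5,-0.14,0.497,0,0,0,0]]'
python3 -m inch '[[-0.05,0,0,0,0,0,0],[-0.1,0,0,0,0,0,0],[-0.15,0,0,0,0,0,0],[-0.2,0,0,0,0,0,0],[-0.25,0,0,0,0,0,0],[-0.3,0,0,0,0,0,0],[-0.35,0,0,0,0,0,0],[-0.38,0,0,0,0,0,0],[-0.4,0,0,0,0,0,0],[-0.42,0,0,0,0,0,0],[-0.43,0,0,0,0,0,0],[-0.43,0,0,0,0,0,0]]'
python3 -m inch '[[-0.012,0,0,0,0,0,0],[-0.012,0,0,0,0,0,0]]'; python3 -m inch '[[-0.012,0,0,0,0,0,0],[-0.012,0,0,0,0,0,0]]'
```

```text
clock: 37.33
position: [0.5339, -0.2732, 0.0789]
tool_rot: [-3.142, -0.0, -3.059]
force: [-2.0, -2.3, 0.0]
grip_width: -0.0001
finger_force: 0.9
clock: 38.83
position: [0.6191, -0.266, 0.0788]
tool_rot: [3.141, -0.0, -3.059]
force: [-1.3, 0.8, -0.1]
grip_width: 0.0001
finger_force: 0.3
clock: 39.08
position: [0.6219, -0.2657, 0.079]
tool_rot: [-3.142, 0.001, -3.059]
force: [-0.4, -0.1, 0.4]
grip_width: 0.0001
finger_force: 0.0
clock: 39.33
position: [0.6227, -0.2659, 0.0788]
tool_rot: [3.141, -0.002, -3.06]
force: [-10.7, 0.0, 6.7]
grip_width: -0.0002
finger_force: 4.9
```

Hard stop here too. Retreat, then a final check.

```bash
python3 -m inch '[[0.1,0,0,0,0,0,0],[0.3,0,-0.1,0,0,0,0],[0.6,0,-0.4,0,0,0,0],[0.88,0,-0.6,0,0,0,0],[0.88,0,-0.6,0,0,0,0],[0.88,0,-0.6,0,0,0,0],[0.88,0,-0.6,0,0,0,0],[0.88,0,-0.6,0,0,0,0]]'
python3 - <<'E'
from h import *
f=frame("top"); a=frame("scene")
cv2.imwrite("pics/end.png",np.vstack([cv2.resize(f["img"][60:300,100:540],(733,400)),cv2.resize(a["img"][60:290,60:500],(733,200*1))])[:,:,::-1]); print(items(f))
P=cloud(f); h=cv2.cvtColor(f["img"],cv2.COLOR_RGB2HSV)
lip=((h[...,1]<40)&(h[...,2]>140)&(P[...,2]>.05)&(P[...,2]<.09)&(P[...,1]<.1)).astype(np.uint8)
for c in cv2.findContours(lip,cv2.RETR_EXTERNAL,cv2.CHAIN_APPROX_NONE)[0]:
    if len(c)<20: continue
    W=np.array([ray(f,u,v,.073)[:2] for u,v in c[:,0,:]])-[.7663,-.1402]; x=W@[.9966,.0819]; print("lip own x",x.min(),x.max())
E
```

```text
clock: 40.33
position: [0.449, -0.2798, 0.1981]
tool_rot: [3.141, -0.001, -3.058]
force: [-0.3, 0.2, -0.2]
grip_width: -0.0001
finger_force: 0.0
[]
lip own x -0.14267164214165742 -0.13092240737637362
lip own x -0.14281464729387405 -0.13117798626314442
```

View pics/end.png

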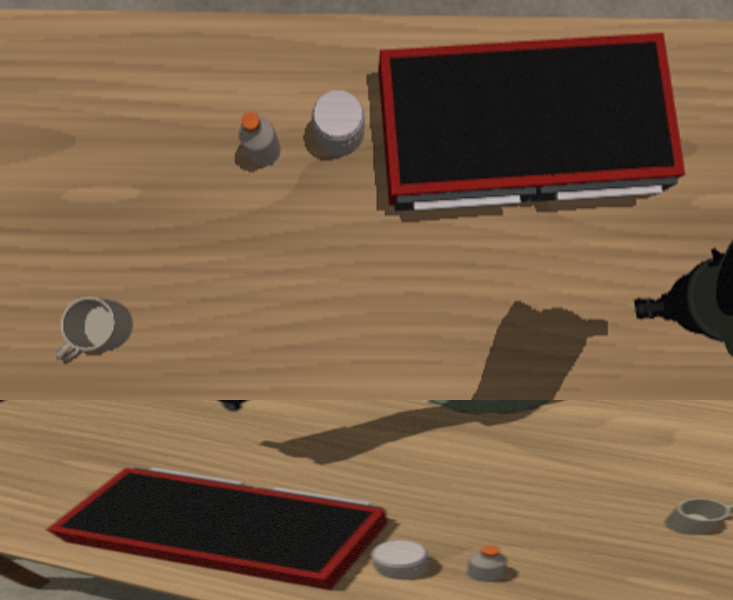

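The bench is clear, both pulls sit at the home position (lips at (465,202) and (610,190)), and the tin, bottle and mug are standing undisturbed.

```bash
python3 -c "
from workcell import bot
print(bot.job_done())"
```

```text
the job is handed in; nothing more can be done
None
```

The job is handed in: both chisels and both blocks are in the drawers with their own kind, both drawers are pushed fully home, and the tin, glue bottle and mug were not disturbed (about 40 s of the 210 s used; the judge returned no verdict).

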